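Set the extraction iris damper to the green mark and clamp it

ROBOT

A 6-joint arm with a two-finger parallel gripper is mounted at the origin on the work surface. World frame = base frame: x ahead of the robot, y to its left, z up, the work surface at z = 0. Lengths are in mm, angles in rad, forces in N, time in s.
With the tool pointing down it reaches from about 325 to 775 mm from the base axis. Payload 9.3 kg.
Tool frame: the origin (TCP) lies at the very end of the fingers, on their centre line; the grasp point (between the pads) lies 19 mm behind it; z points along the fingers, y is the line along which they close (so a half turn about z gives the same grasp; the last joint's range is limited). The gripper opens to 85 mm and grips with 20 to 120 N. Pads are 22 mm wide; open, the fingers measure 114 mm over their backs; the gripper's body (76 mm by 85 mm) begins 54 mm behind the grasp point. The pads swing forward as they close: fully open they stand 13 mm farther back than shut.
Start: joints at [-1.328, 0.259, 0.021, 1.334, 0, 1.418], TCP at [212.044, -507.478, 231.279] pointing down, gripper open.
Joint ranges: [-3.04, 3.04], [-0.91, 1.82], [-1.04, 1.36], [-1.92, 1.95], [-1.52, 1.45], [-3.14, 3.14]. Speed limits (rad/s): [2.22, 2.22, 2.79, 3.14, 3.14, 3.14].

INTERFACE

Orientations are given as a rotation vector (axis times angle).
In Python, from rig import robot gives the robot as it stands.
- The arm moves only by the tool move_arm, never from a script. Its argument "commands" is a list of rows, each an object of numbers: "x", "y", "z": the shift along the world's x, y, z in cm; "yaw": the turn about the world's z in degrees; "grip": the finger opening in cm, from 0 to 8.54. In form: [{"x": .., "y": .., "z": .., "yaw": .., "grip": ..}, ...]. A call has exactly 5 rows; each row is the pose to reach, as a shift and turn from the pose commanded when the call began; what a row does not reach only later rows make up. A row lasts 1/12 s, in which the tool goes at most 41.7 mm and 7.16 degrees, less where a joint would pass 70% of its speed; a pose out of reach is approached as far as the arm can. A call with a gripper value outside its range is refused whole. The fingers move at their own pace and stop on an object; "newtons" is the grip in N (left out, the last holds). Time passes only in rows, so rows that repeat a pose let the fingers close, or fill a call up. It gives the time, the measured TCP pose, the force, the opening and the grip force at its end, in the units of the state.
- robot.get_state(): the state, without advancing time (a new reading comes with each control period).
- robot.capture(name): name is "scene" or "top"; returns a dict with "frame" (384x512x3 uint8, red, green, blue), "z_map" (384x512 float32, mm along the optical axis (not along the pixel's ray), 0 where there is no reading), "vertical_fov" (degrees; the focal length in pixels is half the picture's height over the tangent of half this angle, whatever the lens; pixels are square), "cx", "cy" (the principal point, pixels), "R" (3x3) and "t" (3): a world point X has camera coordinates R X + t. Camera axes: x right, y down, z forward; pixel columns grow to the right and rows downward; lengths in mm; the calibration is good to about 2 mm. A picture is of the moment at which its call begins.
- robot.close_job(): hands the job in; it is judged then, once.
The state is a dict: "time": time; "joint_positions": joint angles; "joint_velocities": joint speeds; "joint_torque": joint torques, N m; "eef_pos": TCP position; "orientation": TCP orientation; "ft_force": force on the tool from outside, world axes, zero at the start; "ft_torque": the same for the moment, N m; "gripper_width": opening from 0.0 (shut) to 1.0 (fully open); "finger_force": force on a finger pad.
Only numpy, scipy, OpenCV 4.12 (cv2) and the standard library are available. Lean on these libraries where they do the work, as an engineer would, in place of code of your own. Each camera call takes 0.05 s, during which the arm holds its last target. There are 200 camera calls.

TASK

Ready the bench's dust-extraction intake for deburring: with the fingertips, push the yellow upright handle of its iris damper round until the red pointer stands on the green paint mark of the scale, then push the orange clamp lever clockwise, fully home against its stop, so that the setting is locked and still on the mark. Only push, without gripping or forcing the levers, and leave everything else on the bench where it lies.

Things in the scene. Friction and masses are not known exactly. Their poses are not given: they have to be found in the camera images.
- intake: round galvanised intake bolted to the bench: damper housing 165 mm across, flat top 62 mm above the bench; bellmouth in the middle 112 mm across, up to 102 mm. On top, towards the robot, a white 90 degree scale: black ticks every 10 degrees, a thick one at the shut end. Orange clamp on its right, seen from the robot. Origin on its vertical axis at bench height; -x through the scale's middle
- iris_lever (a joint): angle of the steel ring and its lever about the intake's vertical axis, rad: 0 at the shut end (thick tick), 1.6 fully open; grows counter-clockwise seen from above. Starts near the shut end. Stiff: needs 2 to 3 N at the handle, stays where it is left, no spring back
- lever_pin (a point): on the axis of the lever's upright yellow handle, 90 mm above the bench, 135 mm from the intake's axis, outside the housing. The handle is a cylinder 16 mm in diameter, from 72 to 110 mm above the bench; under it the flat lever arm, 12 mm wide, top at 69 mm. Turns with the lever: x points outwards along the arm, z up
- pointer (a point): tip of the thin red needle in the window of the lever arm, over the scale, 74 mm from the intake's axis, on the same radius as the handle; turns with the lever, x outwards
- green_mark (a point): on the green paint line across the white scale (radial, 5 mm wide, 18 mm long, running on down the housing's side), on its middle line, 74 mm from the intake's axis, at the height of the pointer's tip; x points outwards along the line. Its place on the scale differs from start to start, always further open than the lever's start
- clamp_lever (a joint): angle of the orange clamp lever about its own vertical pivot, rad: 0 fully loose (pointing away from the intake), 1.25 against its stop (tight); grows clockwise seen from above. Starts near 0. Needs 2 to 3 N at its ball end, stays where it is left, no spring back
- clamp_knob (a point): centre of the orange ball, 16 mm in diameter, at the end of the clamp lever, 60 mm from its pivot, 90 mm above the bench; the lever is a bar 11 mm thick rising from its hub to the ball. Turns with the lever: x points from the pivot to the ball, z up
- clamp_pivot (a point): on the clamp lever's pivot axis, at the height of the ball, 95 mm from the intake's axis; the orange hub is 22 mm across, its top 90 mm above the bench
- holder_a: a steel tapered tool holder standing on its nut, 63 mm across its flange, 184 mm tall; loose bystander, to be left alone. Origin: at bench height, in its middle
- holder_b: a second tool holder, the same as holder_a; loose bystander, to be left alone. Origin: at bench height, in its middle
- collet: a steel collet standing on its wide end, 33 mm across, 40 mm tall; loose bystander, to be left alone. Origin: at bench height, in its middle
- steel_block: a drilled steel gauge block, 75 x 50 x 25 mm tall; loose bystander, to be left alone. Origin: at bench height, in its middle
- bracket: an aluminium L bracket, 60 x 45 x 40 mm tall, lying on its long leg; loose bystander, to be left alone. Origin: at bench height, in its middle
- blue_bin: a blue parts bin holding brackets, 100 x 150 x 60 mm tall; loose bystander, to be left alone. Origin: at bench height, in its middle
- caliper: a caliper lying flat, 235 mm long, along its x axis; loose bystander, to be left alone. Origin: at bench height, in its middle
- file: a file with a red handle, lying along its x axis, handle to -x, 310 mm long, 25 mm tall; loose bystander, to be left alone. Origin: at bench height, in its middle

How it is judged (in metres and radians):
On the way, in this order (a step that is already met when the one before it is completed fails the run):
1. the pointer stands still on the green mark, the clamp still loose (horizontal distance between pointer and green_mark below 0.004 m and velocity of joint iris_lever between -0.02 and 0.02 rad/s and value of joint clamp_lever below 0.35 rad), for 0.2 s.
2. the clamp lever is fully home with the pointer on the green mark (horizontal distance between pointer and green_mark below 0.004 m and value of joint clamp_lever above 1.13 rad), for 0.2 s.
At the end, for the whole second after the job is handed in: the pointer's tip is within 4 mm of the middle of the green line, the clamp lever is within 0.12 rad (7 degrees) of its stop, and both are at rest (all of step 2 and velocity of joint iris_lever between -0.02 and 0.02 rad/s and velocity of joint clamp_lever between -0.02 and 0.02 rad/s); the robot touches nothing.
It fails at once if a lever or the intake was gripped hard or forced (over 40 N) (contact force between the fingers and intake above 40 N).
It fails at once if a bystander was moved by more than 20 mm, lifted or carried (distance of any of holder_a, holder_b, collet, steel_block, bracket, blue_bin, caliper, file from where it was at the start of the episode above 0.02 m).
It also fails if it takes over 58 s, if anything falls off the work surface, if the arm or the gripper's body presses on something with over 40 N, if the wrist force passes 120 N, or if a joint passes its speed limit or range.

## Working session

There is one attempt and no reset: what is moved stays moved. The work goes in short steps, Python scripts to look and compute and a tool call to move; the robot and the scene stay as the last step left them, time stands still between calls to the robot, and variables do not carry over. Pictures are saved under pics/ and viewed, at most 10 in all, crops included, and the job is handed in when it is done.

Besides the shell and the picture viewer there is one more tool, called after "Emit:" as name(argument=value, ...), one argument or row to a line, values as JSON. move_arm: Moves the arm, as the interface text tells. Its arguments: {"type":"object","properties":{"commands":{"type":"array"},"newtons":{"type":"number"}},"required":["commands"]}

```bash
mkdir -p pics; cat > h.py <<'E'
import numpy as np, cv2
from rig import robot
def cap(n):
    c=robot.capture(n); c['f']=c['frame'].shape[0]/2/np.tan(np.radians(c['vertical_fov'])/2); return c
def ray(c,u,v,z):
    R=np.array(c['R']);t=np.array(c['t']);o=-R.T@t
    d=R.T@np.array([(u-c['cx'])/c['f'],(v-c['cy'])/c['f'],1]); return o+d*(z-o[2])/d[2]
def cloud(c):
    v,u=np.mgrid[:384,:512]; z=c['z_map']
    P=np.stack([(u-c['cx'])/c['f']*z,(v-c['cy'])/c['f']*z,z],-1)
    return (P-np.array(c['t']))@np.array(c['R'])
def save(c,n): cv2.imwrite('pics/'+n,c['frame'][:,:,::-1])
E
python3 - <<'E'
from h import *
a=cap('scene');b=cap('top')
im=np.hstack([a['frame'],b['frame']])[:,:,::-1]
cv2.imwrite('pics/a.png',cv2.resize(a['frame'][:,:,::-1],(800,600)));cv2.imwrite('pics/b.png',cv2.resize(b['frame'][:,:,::-1],(800,600)))
for c in(a,b): print(-np.array(c['R']).T@c['t'],c['f'])
print(robot.get_state())
E
```

```text
[1726.57302573  201.6430277   961.92971503] 467.18738040828083
[ 509.8063693    14.99060114 1428.72006792] 374.18809378757453
{'time': 0.1, 'joint_positions': array([-1.32759923e+00,  2.59126903e-01,  2.08453441e-02,  1.33366961e+00,
       -4.33010545e-06,  1.41821683e+00]), 'joint_velocities': array([ 0.00020696, -0.00188181, -0.00023615,  0.00074666, -0.00055144,
        0.0018912 ]), 'joint_torque': array([ 5.06503784e-03, -5.56691194e+01,  3.45072198e+01,  1.15014231e-02,
       -6.40264511e-05,  1.18433796e-06]), 'eef_pos': array([ 211.98581483, -507.24880344,  230.73452116]), 'orientation': array([-3.07915013e+00, -6.17408081e-01,  8.89254309e-05]), 'ft_force': array([0.68730144, 0.16153451, 0.04241795]), 'ft_torque': array([0.02384739, 0.00159505, 0.02714128]), 'finger_force': 0.0, 'gripper_width': 1.0040952436424013}
```

View pics/a.png

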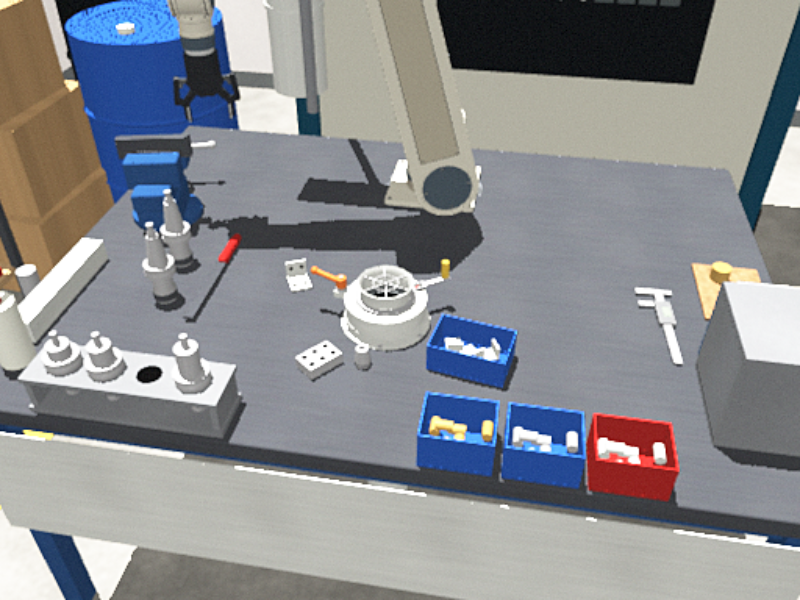

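View pics/b.png

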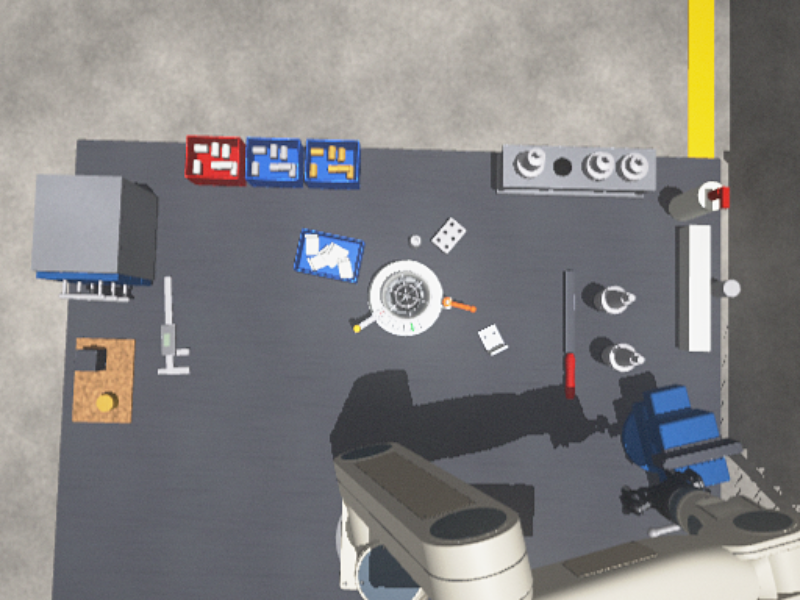

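The scene picture shows the intake near (385,305). In the top picture the intake is at (405,298), the yellow handle at (356,328), the green mark at about (411,326) and the orange clamp from (447,302) to (474,309).

```bash
python3 - <<'E'
from h import *
c=cap('top'); s=cap('scene')
save(c,'t0.png')
P=cloud(c)
cr=c['frame'][140:240,200:330]
cv2.imwrite('pics/c.png',cv2.resize(cr[:,:,::-1],(780,600),interpolation=cv2.INTER_CUBIC))
def masks(c,r):
    h=cv2.cvtColor(c['frame'],cv2.COLOR_RGB2HSV); o={}
    for n,lo,hi in(('yellow',(22,130,90),(32,255,255)),('orange',(6,150,90),(17,255,255)),('green',(45,70,60),(85,255,255)),('red',(0,150,80),(4,255,255))):
        m=cv2.inRange(h,lo,hi); k=np.zeros_like(m); k[r]=m[r]; o[n]=k
    return o
for nm,cc,r in(('top',c,np.s_[140:240,200:330]),('scene',s,np.s_[150:230,190:310])):
    for n,m in masks(cc,r).items():
        v,u=np.nonzero(m)
        if len(u)==0: print(nm,n,0);continue
        z={'yellow':100,'orange':90,'green':62,'red':68}[n]
        print(nm,n,len(u),u.mean().round(1),v.mean().round(1),[u.min(),u.max(),v.min(),v.max()],ray(cc,u.mean(),v.mean(),z).round(1))
        Q=cloud(cc)[v,u]; print('   zmed',np.median(Q,0).round(1),Q[:,2].max())
# housing fit: points with z~62 / bellmouth z~102
for lo,hi in((55,67),(96,108)):
    v,u=np.nonzero((P[...,2]>lo)&(P[...,2]<hi)&(np.hypot(P[...,0]-515,P[...,1])<130))
    p=P[v,u,:2].astype(np.float32); print(len(p),cv2.minEnclosingCircle(p),np.median(p,0))
E
```

```text
top yellow 16 227.9 209.7 [np.int64(226), np.int64(230), np.int64(208), np.int64(212)] [501.5  86.9 100. ]
   zmed [500.6  86.  109.3] 113.42137081953831
top orange 60 293.8 195.0 [np.int64(283), np.int64(304), np.int64(190), np.int64(199)] [ 560.4 -147.    90. ]
   zmed [ 560.2 -147.6   90.9] 1428.7200679165833
top green 6 263.3 209.2 [np.int64(263), np.int64(264), np.int64(207), np.int64(211)] [506.7 -40.2  62. ]
   zmed [505.5 -39.   65. ] 66.83724482782218
top red 0
scene yellow 71 260.5 173.0 [np.int64(200), np.int64(287), np.int64(166), np.int64(179)] [535.8  14.  100. ]
   zmed [511.3  83.1  89.6] 113.19637681030164
scene orange 53 212.2 178.8 [np.int64(199), np.int64(221), np.int64(172), np.int64(184)] [ 580.1 -132.6   90. ]
   zmed [ 574.2 -125.7   85.2] 961.9297150330623
scene green 0
scene red 0
580 ((551.0494384765625, -19.472190856933594), 102.93563842773438) [556.33777   -9.789811]
196 ((532.2903442382812, -11.772296905517578), 103.92980194091797) [578.84296  -24.978453]
```

View pics/c.png

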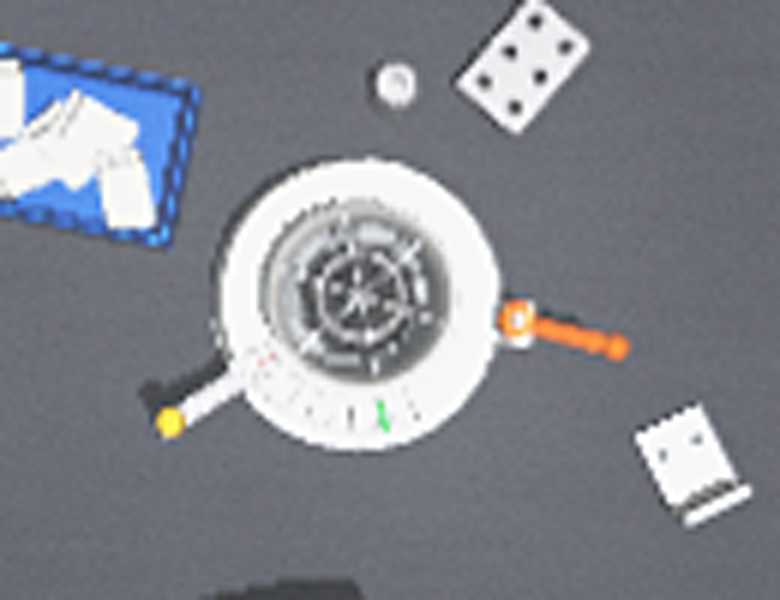

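The crop shows the handle at (170,422), the red needle at (265,357), the green line at (383,415), the clamp hub at (517,319) and the ball at (619,347). The bracket at (690,465) lies clear of the lever sweep.

```bash
cat >> h.py <<'E'
def green(c,C=None):
    f=c['frame'].astype(float); g=f[...,1]-np.maximum(f[...,0],f[...,2]); g[:140]=0;g[240:]=0;g[:,:200]=0;g[:,330:]=0
    g[g<15]=0; v,u=np.nonzero(g); w=g[v,u]
    return (u*w).sum()/w.sum(),(v*w).sum()/w.sum()
def yellow(c):
    h=cv2.cvtColor(c['frame'],cv2.COLOR_RGB2HSV); m=cv2.inRange(h,(20,100,80),(34,255,255)); m[:140]=0;m[250:]=0;m[:,:200]=0;m[:,330:]=0
    v,u=np.nonzero(m); return u.mean(),v.mean(),len(u)
E
python3 - <<'E'
from h import *
from scipy.optimize import least_squares
c=cap('top')
g=c['frame'].min(2)
m=((g>150)).astype(np.uint8); 
cs,_=cv2.findContours(m[140:240,200:330],cv2.RETR_EXTERNAL,cv2.CHAIN_APPROX_NONE)
k=max([x for x in cs],key=lambda x:cv2.boundingRect(x)[2]*(1 if cv2.pointPolygonTest(x,(60,26.),False)>=-1 else 0)*(abs(x[:,0,0].mean()-60)<20))
p=k[:,0]+[200,140]; W=np.array([ray(c,*q,62)[:2] for q in p])
r=least_squares(lambda q:np.hypot(*(W-q[:2]).T)-q[2],[555,-15,82],loss='soft_l1',f_scale=1.5); print(r.x,len(p))
C=r.x[:2]
for n,(u,v),z in(('green',green(c),63),('handle',yellow(c)[:2],108),('needle',(200+265/6-.42,140+357/6-.42),68),('hub',(200+517/6-.42,140+319/6-.42),90),('ball',(200+619/6-.42,140+347/6-.42),95)):
    w=ray(c,u,v,z)[:2]; d=w-C; print(n,w.round(1),np.hypot(*d).round(1),np.degrees(np.arctan2(d[1],d[0]))%360)
for b in [(200+690/6,140+465/6)]: print(ray(c,*b,20))
E
```

```text
[574.54412098 -24.68585937  87.49188026] 177
green [507.2 -40.3] 69.1 193.03248625760358
handle [503.6  76.5] 123.6 125.02185400951775
needle [541.4  32.2] 65.8 120.24479888034989
hub [ 567.7 -117.9] 93.4 265.79352756976135
ball [ 552.5 -178.5] 155.4 261.8370248894007
[ 480.59344511 -237.05228005   20.        ]
```

```bash
python3 - <<'E'
from h import *
from scipy.optimize import least_squares
c=cap('top'); print(np.array(c['R']).round(3).tolist())
def strict(lo,hi):
    m=cv2.inRange(cv2.cvtColor(c['frame'],cv2.COLOR_RGB2HSV),lo,hi); m[:140]=0;m[240:]=0;m[:,:200]=0;m[:,330:]=0
    v,u=np.nonzero(m); return u,v
u,v=strict((22,130,90),(32,255,255)); H=ray(c,u.mean(),v.mean(),108)[:2]
K=ray(c,200+517/6-.42,140+319/6-.42,90)[:2]
g=cv2.GaussianBlur(c['frame'].min(2),(0,0),.7).astype(float)
# outer edge along image rays from rough centre, upper-left/right only
E=[]
for a in np.radians(list(range(185,350,5))):
    rr=np.arange(18,30,.1); x=259.6+rr*np.cos(a); y=188.8+rr*np.sin(a)
    s=cv2.remap(g.astype(np.float32),x.astype(np.float32)[None],y.astype(np.float32)[None],1)[0]
    i=np.argmin(np.gradient(s)); E.append(ray(c,x[i],y[i],62)[:2])
E=np.array(E)
r=least_squares(lambda q:np.hypot(*(E-q[:2]).T)-q[2],[555,-15,82],loss='soft_l1',f_scale=1.5); print('free',r.x)
r=least_squares(lambda q:np.hypot(*(E-q).T)-82.5,[555,-15],loss='soft_l1',f_scale=1.5); print('fixed',r.x)
C=r.x
r=least_squares(lambda q:np.r_[(np.hypot(*(E-q).T)-82.5)/6,np.hypot(*(H-q))-135,np.hypot(*(K-q))-95],[555,-15],loss='soft_l1',f_scale=1.5); print('all',r.x)
C=r.x
for n,(u,v),z in(('green',green(c),63),('handle',(u.mean(),v.mean()),108),('needle',(200+265/6-.42,140+357/6-.42),68),('hub',(200+517/6-.42,140+319/6-.42),90),('ball',(200+619/6-.42,140+347/6-.42),95)):
    w=ray(c,u,v,z)[:2]; d=w-C; print(n,w.round(1),np.hypot(*d).round(1),(np.degrees(np.arctan2(d[1],d[0]))%360).round(1))
print(K, yellow(c))
E
```

```text
[[0.027, -1.0, 0.009], [-0.998, -0.028, -0.048], [0.048, -0.008, -0.999]]
free [579.28238939 -24.01522122  84.68661151]
fixed [582.03828652 -23.74124476]
all [581.12151888 -23.41520745]
green [507.1 -40.2] 75.9 192.8
handle [501.6  86.5] 135.7 125.9
needle [541.4  32.2] 68.3 125.6
hub [ 567.7 -117.9] 95.4 261.9
ball [ 552.5 -178.5] 157.7 259.5
[ 567.69007636 -117.87605944] (np.float64(230.72727272727272), np.float64(209.1818181818182), 22)
```

Emit:
move_arm(
  commands=[
    {"x": 1.6, "y": 3.1, "z": 0, "yaw": 2, "grip": 0},
    {"x": 3.2, "y": 6.2, "z": 0, "yaw": 5, "grip": 0},
    {"x": 4.8, "y": 9.3, "z": 0, "yaw": 8, "grip": 0},
    {"x": 6.4, "y": 12.4, "z": 0, "yaw": 11, "grip": 0},
    {"x": 8, "y": 15.5, "z": 0, "yaw": 13, "grip": 0},
  ],
  newtons=20,
)

```text
time: 0.72
eef_pos: [292.4, -351.0, 231.2]
orientation: [-2.989, -0.966, -0.0]
ft_force: [2.2, -0.5, 0.6]
gripper_width: 0.297
finger_force: 0.0
```

Emit:
move_arm(
  commands=[
    {"x": 1.6, "y": 3.1, "z": 0, "yaw": 0, "grip": 0},
    {"x": 3.2, "y": 6.2, "z": 0, "yaw": 0, "grip": 0},
    {"x": 4.8, "y": 9.3, "z": 0, "yaw": 0, "grip": 0},
    {"x": 6.4, "y": 12.4, "z": 0, "yaw": 0, "grip": 0},
    {"x": 8, "y": 15.5, "z": 0, "yaw": 0, "grip": 0},
  ],
)

```text
time: 1.13
eef_pos: [372.4, -195.8, 231.5]
orientation: [2.99, 0.962, 0.0]
ft_force: [1.5, -0.3, -0.3]
gripper_width: 0.0
finger_force: 0.0
```

Emit:
move_arm(
  commands=[
    {"x": 1.6, "y": 3.1, "z": 0, "yaw": 0, "grip": 0},
    {"x": 3.2, "y": 6.2, "z": 0, "yaw": 0, "grip": 0},
    {"x": 4.8, "y": 9.3, "z": 0, "yaw": 0, "grip": 0},
    {"x": 6.4, "y": 12.4, "z": 0, "yaw": 0, "grip": 0},
    {"x": 8, "y": 15.5, "z": 0, "yaw": 0, "grip": 0},
  ],
)

```text
time: 1.55
eef_pos: [452.5, -40.7, 231.5]
orientation: [2.99, 0.962, 0.001]
ft_force: [0.5, -0.1, 0.9]
gripper_width: -0.001
finger_force: 0.0
```

Emit:
move_arm(
  commands=[
    {"x": 1.6, "y": 3.1, "z": 0, "yaw": 0, "grip": 0},
    {"x": 3.2, "y": 6.2, "z": 0, "yaw": 0, "grip": 0},
    {"x": 4.8, "y": 9.3, "z": 0, "yaw": 0, "grip": 0},
    {"x": 6.6, "y": 12.4, "z": 0, "yaw": 0, "grip": 0},
    {"x": 8.5, "y": 15.5, "z": 0, "yaw": 0, "grip": 0},
  ],
)

```text
time: 1.97
eef_pos: [537.4, 114.4, 231.4]
orientation: [2.99, 0.963, 0.0]
ft_force: [0.8, -2.0, 0.3]
gripper_width: -0.0
finger_force: 0.0
```

Emit:
move_arm(
  commands=[
    {"x": 0, "y": 0, "z": -3, "yaw": 0, "grip": 0},
    {"x": 0, "y": 0, "z": -6, "yaw": 0, "grip": 0},
    {"x": 0, "y": 0, "z": -9, "yaw": 0, "grip": 0},
    {"x": 0, "y": 0, "z": -12, "yaw": 0, "grip": 0},
    {"x": 0, "y": 0, "z": -14.8, "yaw": 0, "grip": 0},
  ],
)

```text
time: 2.38
eef_pos: [536.6, 112.7, 81.7]
orientation: [-2.99, -0.963, 0.0]
ft_force: [0.8, -0.7, -0.5]
gripper_width: -0.002
finger_force: 0.0
```

```bash
python3 - <<'E'
from h import *
s=cap('scene'); cr=s['frame'][130:230,190:320]
cv2.imwrite('pics/d.png',cv2.resize(cr[:,:,::-1],(780,600),interpolation=cv2.INTER_CUBIC)); print(robot.get_state()['eef_pos'])
E
```

```text
[534.1698472  112.43242681  76.70244456]
```

View pics/d.png

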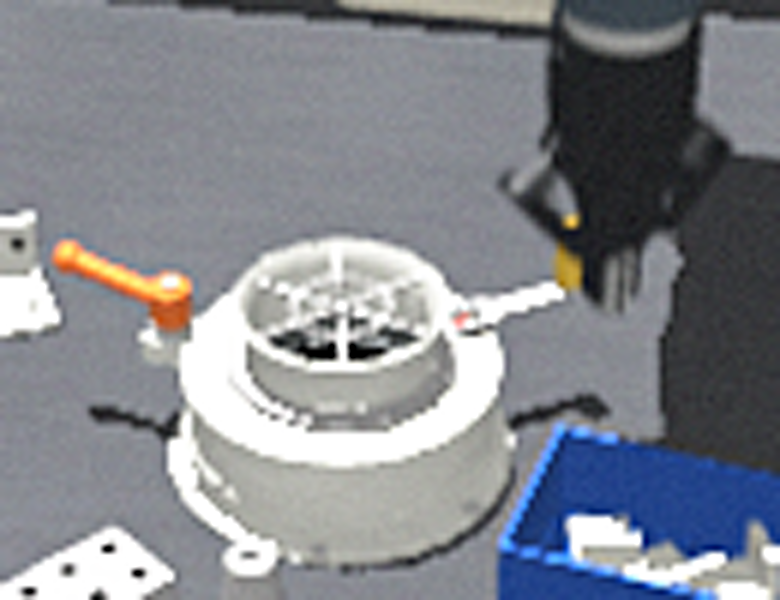

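The handle is at (568,265) with the closed fingertips behind it at (615,290), as wanted. Next: waypoints for the arc.

```bash
python3 - <<'E'
import numpy as np
C=np.array([581.1,-23.4]);O=np.array([537,112.5])
for t in list(np.arange(121,192,5))+[191,192.8]:
    a=np.radians(t); e=np.array([np.cos(a),np.sin(a)]); d=np.array([-e[1],e[0]])
    print(t,((C+135*e-19*d-O)/10).round(2),round(t-90-35.7,1))
E
```

```text
121 [-0.91 -1.04] -4.7
126 [-1.99 -1.55] 0.3
131 [-3.01 -2.15] 5.3
136 [-3.98 -2.85] 10.3
141 [-4.89 -3.62] 15.3
146 [-5.72 -4.47] 20.3
151 [-6.48 -5.38] 25.3
156 [-7.15 -6.36] 30.3
161 [-7.74 -7.4 ] 35.3
166 [-8.23 -8.48] 40.3
171 [-8.63 -9.6 ] 45.3
176 [ -8.92 -10.75] 50.3
181 [ -9.12 -11.93] 55.3
186 [ -9.21 -13.11] 60.3
191 [ -9.2 -14.3] 65.3
191 [ -9.2 -14.3] 65.3
192.8 [ -9.18 -14.73] 67.1
```

Emit:
move_arm(
  commands=[
    {"x": -0.9, "y": -0.8, "z": 0.2, "yaw": 0, "grip": 0},
    {"x": -1.5, "y": -1.2, "z": 0.2, "yaw": 0, "grip": 0},
    {"x": -2.0, "y": -1.5, "z": 0.2, "yaw": 0, "grip": 0},
    {"x": -2.5, "y": -1.8, "z": 0.2, "yaw": 3, "grip": 0},
    {"x": -3.0, "y": -2.2, "z": 0.2, "yaw": 5, "grip": 0},
  ],
)

```text
time: 2.85
eef_pos: [507.6, 90.5, 87.5]
orientation: [2.944, 1.095, 0.006]
ft_force: [1.1, 2.3, -0.6]
gripper_width: -0.003
finger_force: 1.3
```

Emit:
move_arm(
  commands=[
    {"x": -0.5, "y": -0.3, "z": 0, "yaw": 2.5, "grip": 0},
    {"x": -1.0, "y": -0.7, "z": 0, "yaw": 5, "grip": 0},
    {"x": -1.4, "y": -1.1, "z": 0, "yaw": 7.5, "grip": 0},
    {"x": -1.9, "y": -1.5, "z": 0, "yaw": 10, "grip": 0},
    {"x": -2.3, "y": -1.9, "z": 0, "yaw": 12.5, "grip": 0},
  ],
)

```text
time: 3.27
eef_pos: [484.6, 71.3, 87.5]
orientation: [2.807, 1.408, 0.006]
ft_force: [0.5, 2.1, 0.3]
gripper_width: -0.001
finger_force: 1.2
```

```bash
cat > m.py <<'E'
from h import *
C=np.array([581.1,-23.4])
c=cap('top'); s=cap('scene'); st=robot.get_state()
print(st['time'],st['eef_pos'].round(1),st['ft_force'].round(1))
for n,cc,r in(('top',c,np.s_[140:250,200:330]),('scene',s,np.s_[130:230,215:310])):
    m=cv2.inRange(cv2.cvtColor(cc['frame'],cv2.COLOR_RGB2HSV),(22,130,70),(32,255,255));k=np.zeros_like(m);k[r]=m[r]
    v,u=np.nonzero(k)
    if len(u): w=ray(cc,u.mean(),v.mean(),108 if n=='top' else 93)[:2];d=w-C;print(n,len(u),w.round(1),np.hypot(*d).round(1),(np.degrees(np.arctan2(d[1],d[0]))%360).round(1))
E
python3 m.py
```

```text
3.3667 [484.3  70.9  87.3] [-0.2  1.1 -0.7]
scene 21 [500.3  21. ] 92.2 151.2
```

Emit:
move_arm(
  commands=[
    {"x": -0.4, "y": -0.4, "z": 0, "yaw": 2.5, "grip": 0},
    {"x": -0.8, "y": -0.9, "z": 0, "yaw": 5, "grip": 0},
    {"x": -1.2, "y": -1.3, "z": 0, "yaw": 7.5, "grip": 0},
    {"x": -1.5, "y": -1.8, "z": 0, "yaw": 10, "grip": 0},
    {"x": -1.8, "y": -2.3, "z": 0, "yaw": 12.5, "grip": 0},
  ],
)

```text
time: 3.78
eef_pos: [466.5, 48.6, 86.7]
orientation: [2.638, 1.704, 0.004]
ft_force: [-0.8, 3.7, 0.8]
gripper_width: -0.002
finger_force: 1.2
```

Emit:
move_arm(
  commands=[
    {"x": -0.3, "y": -0.5, "z": 0, "yaw": 2.5, "grip": 0},
    {"x": -0.6, "y": -1.0, "z": 0, "yaw": 5, "grip": 0},
    {"x": -0.9, "y": -1.5, "z": 0, "yaw": 7.5, "grip": 0},
    {"x": -1.1, "y": -2.1, "z": 0, "yaw": 10, "grip": 0},
    {"x": -1.3, "y": -2.6, "z": 0, "yaw": 12.5, "grip": 0},
  ],
)

```text
time: 4.2
eef_pos: [453.5, 22.4, 86.6]
orientation: [2.437, 1.981, 0.003]
ft_force: [0.9, 2.5, 0.9]
gripper_width: -0.0
finger_force: 1.2
```

```bash
python3 m.py
```

```text
4.3 [453.4  22.   86.5] [-0.5  0.2  0.4]
scene 40 [465.6 -10.2] 116.2 173.5
```

Emit:
move_arm(
  commands=[
    {"x": -0.2, "y": -0.5, "z": 0, "yaw": 2.5, "grip": 0},
    {"x": -0.4, "y": -1.1, "z": 0, "yaw": 5, "grip": 0},
    {"x": -0.5, "y": -1.7, "z": 0, "yaw": 7.5, "grip": 0},
    {"x": -0.7, "y": -2.3, "z": 0, "yaw": 10, "grip": 0},
    {"x": -0.8, "y": -2.9, "z": 0, "yaw": 12.5, "grip": 0},
  ],
)

```text
time: 4.72
eef_pos: [445.7, -6.4, 86.1]
orientation: [2.208, 2.233, 0.003]
ft_force: [1.9, 2.7, -0.8]
gripper_width: 0.001
finger_force: 1.2
```

```bash
python3 m.py; python3 - <<'E'
from h import *
c=cap('top'); s=cap('scene')
a=c['frame'][165:240,215:315];b=s['frame'][150:225,220:320]
cv2.imwrite('pics/e.png',cv2.resize(np.vstack([a,b])[:,:,::-1],(400,600),interpolation=cv2.INTER_CUBIC))
E
```

```text
4.8167 [445.4  -6.9  86. ] [0.5 0.5 0.1]
scene 44 [468.4 -39.8] 113.9 188.3
```

View pics/e.png

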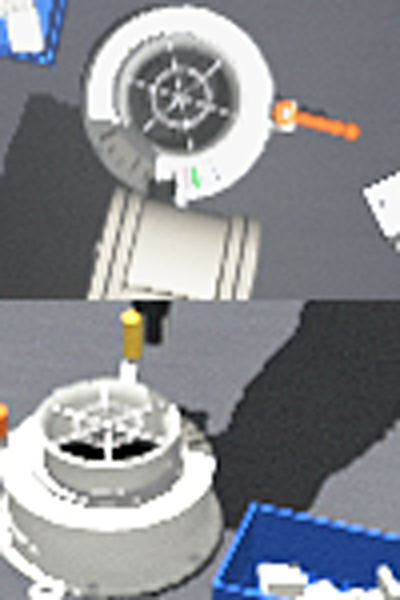

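The top half shows the lever arm's edge near (182,190), just left of the green line at (195,178), with the wrist hiding the handle. The scene half shows the handle clearly at (131,335).

```bash
cat > m2.py <<'E'
from h import *
from scipy.optimize import brentq
C=np.array([581.1,-23.4])
def meas():
    s=cap('scene'); m=cv2.inRange(cv2.cvtColor(s['frame'],cv2.COLOR_RGB2HSV),(20,130,70),(34,255,255)); m[:120]=0;m[230:]=0;m[:,:235]=0;m[:,310:]=0
    n,l,st,ce=cv2.connectedComponentsWithStats(m); i=1+np.argmax(st[1:,4]); u,v=ce[i]
    R=np.array(s['R']);t=np.array(s['t'])
    def px(a,z=91):
        q=R@np.array([C[0]+135*np.cos(a),C[1]+135*np.sin(a),z])+t; return s['f']*q[:2]/q[2]+[s['cx'],s['cy']]
    a=brentq(lambda a:px(a)[0]-u,np.radians(150),np.radians(215))
    print('handle px',(u,v),st[i].tolist(),'model px',px(a),'theta',np.degrees(a))
meas(); st=robot.get_state(); e=st['eef_pos']; print(e.round(1),st['orientation'].round(3),st['ft_force'].round(1), np.degrees(np.arctan2(e[1]-C[1],e[0]-C[0]))%360)
E
python3 m2.py
```

```text
handle px (np.float64(252.4857142857143), np.float64(159.11428571428573)) [251, 155, 4, 9, 35] model px [252.48571429 158.4927993 ] theta 181.8843002085656
[445.2  -6.3  85.6] [2.211 2.231 0.   ] [0.4 0.3 1. ] 172.84338161096755
```

Emit:
move_arm(
  commands=[
    {"x": 0, "y": -0.6, "z": 0, "yaw": 2.5, "grip": 0},
    {"x": -0.1, "y": -1.2, "z": 0, "yaw": 5, "grip": 0},
    {"x": -0.1, "y": -1.6, "z": 0, "yaw": 7, "grip": 0},
    {"x": -0.1, "y": -2.0, "z": 0, "yaw": 8.5, "grip": 0},
    {"x": -0.1, "y": -2.2, "z": 0, "yaw": 9, "grip": 0},
  ],
)

```text
time: 5.38
eef_pos: [444.2, -28.2, 85.4]
orientation: [-2.026, -2.401, -0.001]
ft_force: [1.7, 3.2, 0.3]
gripper_width: 0.001
finger_force: 1.1
```

```bash
python3 m2.py
```

```text
handle px (np.float64(246.5897435897436), np.float64(158.5897435897436)) [245, 153, 4, 11, 39] model px [246.58974359 158.25086972] theta 190.28286452129427
[444.3 -28.5  85.4] [2.027e+00 2.400e+00 1.000e-03] [-0.4  1.1  0.9] 182.11494850960804
```

Emit:
move_arm(
  commands=[
    {"x": 0, "y": 2.5, "z": 0, "yaw": 0, "grip": 0},
    {"x": 0, "y": 6, "z": 0, "yaw": 0, "grip": 0},
    {"x": 0, "y": 10, "z": 0, "yaw": 0, "grip": 0},
    {"x": 0, "y": 13.5, "z": 0, "yaw": 0, "grip": 0},
    {"x": 0, "y": 16, "z": 0, "yaw": 0, "grip": 0},
  ],
)

```text
time: 5.85
eef_pos: [443.6, 134.0, 85.4]
orientation: [2.027, 2.4, 0.0]
ft_force: [0.0, -0.7, -0.0]
gripper_width: 0.003
finger_force: 0.0
```

```bash
cat > m3.py <<'E'
from h import *
import sys
C=np.array([581.1,-23.4])
c=cap('top')
def cen(lo,hi):
    m=cv2.inRange(cv2.cvtColor(c['frame'],cv2.COLOR_RGB2HSV),lo,hi); m[:165]=0;m[240:]=0;m[:,:215]=0;m[:,310:]=0
    v,u=np.nonzero(m); return u.mean(),v.mean(),len(u)
def rep(n,q,z):
    w=ray(c,q[0],q[1],z)[:2];d=w-C;print(n,np.round(q,1),w.round(1),np.hypot(*d).round(1),(np.degrees(np.arctan2(d[1],d[0]))%360).round(1))
rep('handle',cen((22,130,90),(32,255,255)),108)
rep('green',green(c),63)
f=c['frame'].astype(float); g=f[...,0]-np.maximum(f[...,1],f[...,2])
g=g[195:222,250:275]; i=np.argmax(g); v,u=np.unravel_index(i,g.shape); print('red max',g.max(),u+250,v+195); rep('red',(u+250,v+195),68)
a=c['frame'][165:240,215:315]
cv2.imwrite('pics/'+sys.argv[1],cv2.resize(a[:,:,::-1],(800,600),interpolation=cv2.INTER_CUBIC))
E
python3 m3.py f.png; python3 m2.py
```

```text
handle [265.9 226.4  14. ] [446.7 -49. ] 136.9 190.8
green [263.4 209. ] [507.3 -40.3] 75.8 192.9
red max 79.0 262 207
red [262 207] [514.4 -34.9] 67.7 189.8
handle px (np.float64(246.43243243243242), np.float64(158.6216216216216)) [244, 154, 5, 10, 37] model px [246.43243243 158.25102565] theta 190.50614825133215
[443.7 134.6  85.3] [-2.023e+00 -2.403e+00 -1.000e-03] [-0.2 -1.1  0.6] 131.0013139890571
```

View pics/f.png

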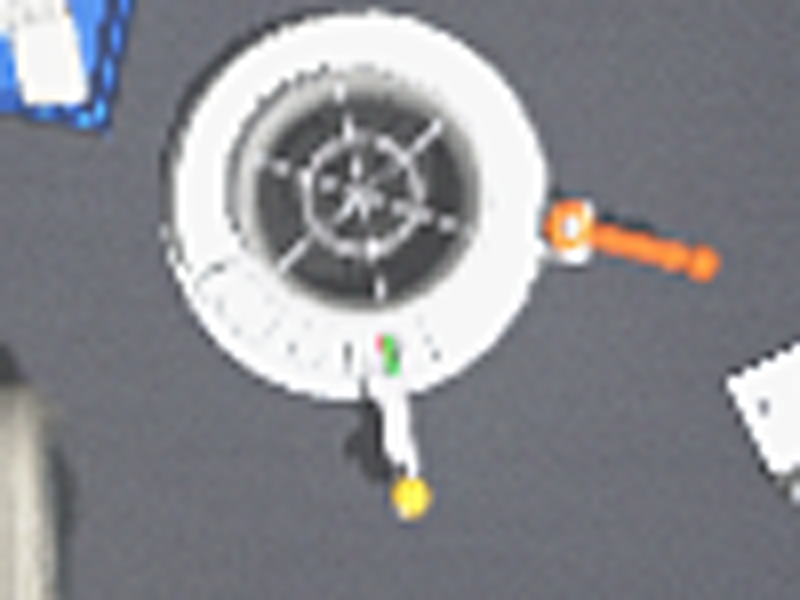

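The handle is at (411,497), with the red needle at (383,345) just left of the green line at (391,355). About 2° (5 mm at the handle) is still missing.

Emit:
move_arm(
  commands=[
    {"x": 0, "y": -4, "z": 0, "yaw": 0, "grip": 0},
    {"x": 0, "y": -8, "z": 0, "yaw": 0, "grip": 0},
    {"x": 0, "y": -11.5, "z": 0, "yaw": 0, "grip": 0},
    {"x": 0, "y": -14, "z": 0, "yaw": 1, "grip": 0},
    {"x": 0.1, "y": -15.3, "z": 0, "yaw": 2, "grip": 0},
  ],
)

```text
time: 6.37
eef_pos: [444.7, -24.5, 85.4]
orientation: [1.987, 2.432, -0.001]
ft_force: [-0.1, 0.9, -0.7]
gripper_width: -0.004
finger_force: 0.0
```

Emit:
move_arm(
  commands=[
    {"x": 0, "y": -0.4, "z": 0, "yaw": 0, "grip": 0},
    {"x": 0, "y": -0.7, "z": 0, "yaw": 0, "grip": 0},
    {"x": 0, "y": -0.9, "z": 0, "yaw": 0, "grip": 0},
    {"x": 0, "y": -1.1, "z": 0, "yaw": 0, "grip": 0},
    {"x": 0, "y": -1.2, "z": 0, "yaw": 0, "grip": 0},
  ],
)

```text
time: 6.78
eef_pos: [445.1, -32.8, 85.3]
orientation: [-1.983, -2.436, -0.001]
ft_force: [0.6, 3.3, 0.0]
gripper_width: 0.001
finger_force: 1.1
```

Emit:
move_arm(
  commands=[
    {"x": 0, "y": 0, "z": 0, "yaw": 0, "grip": 0},
    {"x": 0, "y": 0, "z": 0, "yaw": 0, "grip": 0},
    {"x": 0, "y": 2, "z": 0, "yaw": 0, "grip": 0},
    {"x": 0, "y": 6, "z": 0, "yaw": 0, "grip": 0},
    {"x": 0, "y": 10, "z": 0, "yaw": 0, "grip": 0},
  ],
)

```text
time: 7.2
eef_pos: [445.0, 66.9, 85.3]
orientation: [1.987, 2.432, -0.001]
ft_force: [0.8, -1.0, -0.2]
gripper_width: -0.004
finger_force: 0.0
```

Emit:
move_arm(
  commands=[
    {"x": 0, "y": 2, "z": 2, "yaw": 4, "grip": 0},
    {"x": 0, "y": 4, "z": 5, "yaw": 10, "grip": 0},
    {"x": 0, "y": 6, "z": 8, "yaw": 16, "grip": 0},
    {"x": 0, "y": 6, "z": 11, "yaw": 22, "grip": 0},
    {"x": 0, "y": 6, "z": 14, "yaw": 28, "grip": 0},
  ],
)

```text
time: 7.62
eef_pos: [444.4, 127.7, 226.8]
orientation: [1.325, 2.848, -0.001]
ft_force: [0.4, 0.2, -0.7]
gripper_width: -0.002
finger_force: 0.0
```

```bash
python3 m3.py g.png; python3 m2.py
```

```text
handle [267.4 226.2  14. ] [447.3 -54. ] 137.3 192.9
green [263.6 210. ] [503.8 -41.3] 79.3 193.1
red max 41.0 263 207
red [263 207] [514.5 -38.5] 68.3 192.8
handle px (np.float64(244.95454545454547), np.float64(158.70454545454547)) [243, 154, 5, 10, 44] model px [244.95454545 158.26917046] theta 192.60391744873954
[446.6 127.2 229.6] [1.326 2.841 0.005] [ 0.6  0.8 -1. ] 131.76783750017594
```

View pics/g.png

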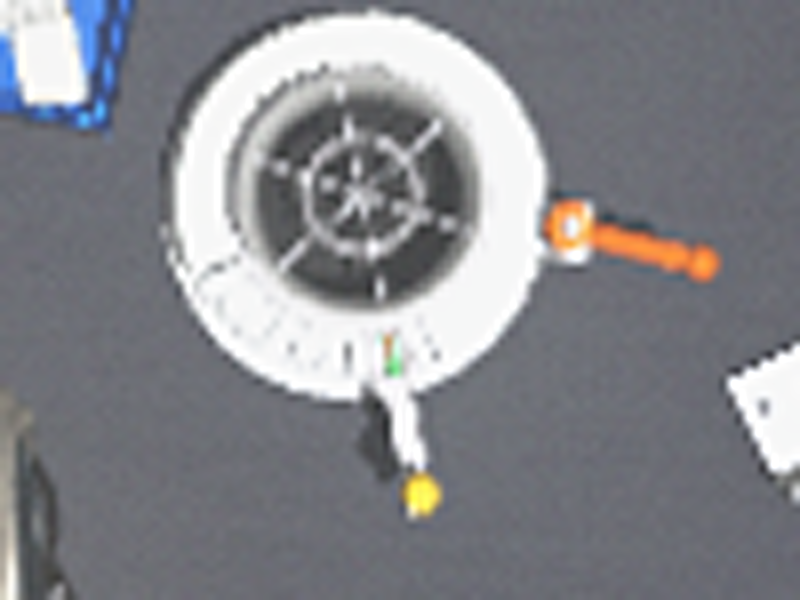

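The needle now stands on the green line at (390,350), with the handle at (423,495) on the same radius of about 192.8°. Next is the clamp, whose ball is at (705,263).

Emit:
move_arm(
  commands=[
    {"x": 1.5, "y": -3.2, "z": 0, "yaw": 3, "grip": 0},
    {"x": 3, "y": -6.4, "z": 0, "yaw": 7, "grip": 0},
    {"x": 4.5, "y": -9.6, "z": 0, "yaw": 11, "grip": 0},
    {"x": 6, "y": -12.8, "z": 0, "yaw": 15, "grip": 0},
    {"x": 7.5, "y": -16, "z": 0, "yaw": 18, "grip": 0},
  ],
)

```text
time: 8.13
eef_pos: [520.1, -35.0, 224.6]
orientation: [-0.87, -3.018, 0.001]
ft_force: [0.5, 0.2, 1.0]
gripper_width: -0.0
finger_force: 0.0
```

Emit:
move_arm(
  commands=[
    {"x": 1.5, "y": -3.2, "z": 0, "yaw": 3, "grip": 0},
    {"x": 3, "y": -6.4, "z": 0, "yaw": 7, "grip": 0},
    {"x": 4.5, "y": -9.6, "z": 0, "yaw": 11, "grip": 0},
    {"x": 6, "y": -12.8, "z": 0, "yaw": 15, "grip": 0},
    {"x": 7.5, "y": -15.8, "z": 0, "yaw": 18, "grip": 0},
  ],
)

```text
time: 8.55
eef_pos: [595.2, -193.4, 224.3]
orientation: [-0.388, -3.116, 0.001]
ft_force: [1.4, 0.4, 0.4]
gripper_width: 0.002
finger_force: 0.0
```

Emit:
move_arm(
  commands=[
    {"x": 0, "y": 0, "z": -3, "yaw": 0, "grip": 0},
    {"x": 0, "y": 0, "z": -6, "yaw": 0, "grip": 0},
    {"x": 0, "y": 0, "z": -9, "yaw": 0, "grip": 0},
    {"x": 0, "y": 0, "z": -12, "yaw": 0, "grip": 0},
    {"x": 0, "y": 0, "z": -14.2, "yaw": 0, "grip": 0},
  ],
)

```text
time: 8.97
eef_pos: [593.6, -191.1, 79.7]
orientation: [-0.394, -3.113, -0.001]
ft_force: [0.5, 0.4, -0.1]
gripper_width: -0.001
finger_force: 0.0
```

```bash
python3 - <<'E'
from h import *
s=cap('scene'); cr=s['frame'][130:230,180:310]
cv2.imwrite('pics/i.png',cv2.resize(cr[:,:,::-1],(780,600),interpolation=cv2.INTER_CUBIC))
st=robot.get_state();print(st['eef_pos'],st['orientation'])
P=np.array([567.7,-117.9]);O=np.array([596,-189])
for t in [256]+list(range(252,184,-6)):
    a=np.radians(t); e=np.array([np.cos(a),np.sin(a)]); d=np.array([e[1],-e[0]])
    print(t,((P+60*e-19*d-O)/10).round(2),round(t-90-166,1))
E
```

```text
[ 592.09589879 -190.28930237   76.00931866] [-0.39272346 -3.10830905 -0.00338218]
256 [-2.44  0.83] 0
252 [-2.88  0.82] -4
246 [-3.53  0.86] -10
240 [-4.18  0.96] -16
234 [-4.82  1.14] -22
228 [-5.43  1.38] -28
222 [-6.02  1.68] -34
216 [-6.57  2.05] -40
210 [-7.08  2.46] -46
204 [-7.54  2.93] -52
198 [-7.95  3.45] -58
192 [-8.3  4. ] -64
186 [-8.6   4.59] -70
```

View pics/i.png

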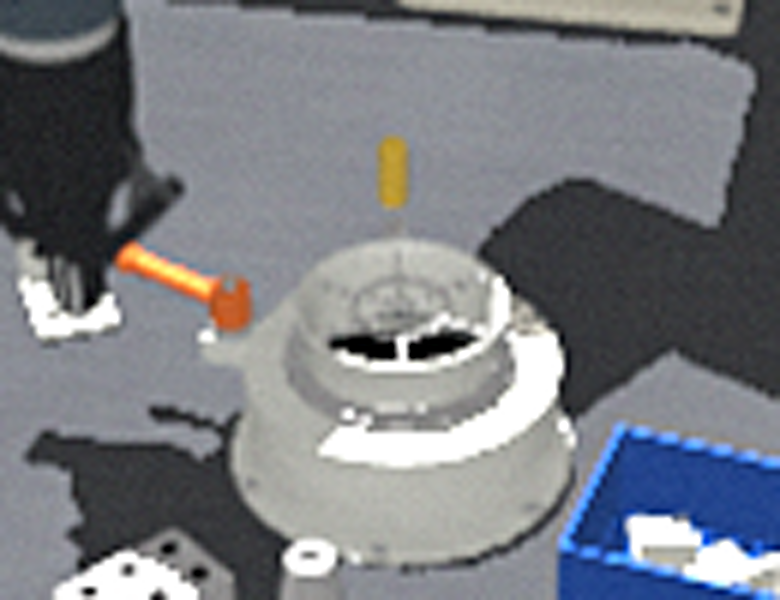

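Fingers at (75,285) stand on the far-from-robot side of the ball (128,255), which is correct. The handle is still in place at (393,172).

Emit:
move_arm(
  commands=[
    {"x": -1.2, "y": 0.8, "z": 0.2, "yaw": 0, "grip": 0},
    {"x": -1.9, "y": 1.1, "z": 0.2, "yaw": 0, "grip": 0},
    {"x": -2.4, "y": 1.1, "z": 0.2, "yaw": -2, "grip": 0},
    {"x": -2.9, "y": 1.1, "z": 0.2, "yaw": -6, "grip": 0},
    {"x": -3.4, "y": 1.1, "z": 0.2, "yaw": -10, "grip": 0},
  ],
)

```text
time: 9.43
eef_pos: [561.6, -180.5, 86.3]
orientation: [0.667, 3.068, -0.001]
ft_force: [2.7, -0.1, -0.1]
gripper_width: 0.001
finger_force: 1.3
```

Emit:
move_arm(
  commands=[
    {"x": -0.4, "y": 0.0, "z": 0, "yaw": -4, "grip": 0},
    {"x": -0.8, "y": 0.1, "z": 0, "yaw": -8, "grip": 0},
    {"x": -1.2, "y": 0.2, "z": 0, "yaw": -11, "grip": 0},
    {"x": -1.6, "y": 0.4, "z": 0, "yaw": -15, "grip": 0},
    {"x": -1.9, "y": 0.5, "z": 0, "yaw": -18, "grip": 0},
  ],
)

```text
time: 9.85
eef_pos: [542.4, -176.1, 86.5]
orientation: [1.14, 2.925, -0.002]
ft_force: [2.6, -1.4, -0.9]
gripper_width: 0.002
finger_force: 1.4
```

```bash
cat > m4.py <<'E'
from h import *
from m2 import meas
P=np.array([567.7,-117.9])
c=cap('scene')
m=cv2.inRange(cv2.cvtColor(c['frame'],cv2.COLOR_RGB2HSV),(4,150,80),(17,255,255)); m[:145]=0;m[235:]=0;m[:,:190]=0;m[:,:][:,245:]=0
v,u=np.nonzero(m); i=np.argsort(v)[:8]
print('orange',len(u),u.min(),u.max(),v.min(),v.max(),'upper end',u[i].mean(),v[i].mean())
w=ray(c,u[i].mean(),v[i].mean()+1.5,90)[:2]; d=w-P; print('ball',w.round(1),np.hypot(*d).round(1),np.degrees(np.arctan2(*d[::-1]))%360)
E
python3 m4.py
```

```text
handle px (np.float64(245.0), np.float64(158.16326530612244)) [243, 153, 5, 11, 49] model px [245.         158.26816283] theta 192.5393831117165
[ 542.  -175.8   86.5] [ 1.144e+00  2.924e+00 -2.000e-03] [ 0.7 -1.2 -0.2] 255.60612700822455
orange 78 206 221 167 184 upper end 206.875 168.125
ball [ 534.6 -161.8] 55.0 233.02717685827608
```

Emit:
move_arm(
  commands=[
    {"x": -0.3, "y": 0.1, "z": 0, "yaw": -3, "grip": 0},
    {"x": -0.6, "y": 0.3, "z": 0, "yaw": -6, "grip": 0},
    {"x": -0.9, "y": 0.5, "z": 0, "yaw": -9, "grip": 0},
    {"x": -1.2, "y": 0.7, "z": 0, "yaw": -12, "grip": 0},
    {"x": -1.4, "y": 0.9, "z": 0, "yaw": -15, "grip": 0},
  ],
)

```text
time: 10.37
eef_pos: [528.4, -167.2, 86.2]
orientation: [1.507, 2.754, -0.002]
ft_force: [-0.2, -4.4, -0.5]
gripper_width: -0.002
finger_force: 1.6
```

Emit:
move_arm(
  commands=[
    {"x": -0.3, "y": 0.2, "z": 0, "yaw": -3, "grip": 0},
    {"x": -0.5, "y": 0.4, "z": 0, "yaw": -6, "grip": 0},
    {"x": -0.7, "y": 0.7, "z": 0, "yaw": -9, "grip": 0},
    {"x": -0.9, "y": 0.9, "z": 0, "yaw": -12, "grip": 0},
    {"x": -1.1, "y": 1.1, "z": 0, "yaw": -14, "grip": 0},
  ],
)

```text
time: 10.78
eef_pos: [517.4, -156.0, 86.1]
orientation: [1.832, 2.55, -0.001]
ft_force: [1.2, -1.9, 0.7]
gripper_width: -0.0
finger_force: 1.3
```

```bash
python3 m4.py
```

```text
handle px (np.float64(245.0), np.float64(158.16326530612244)) [243, 153, 5, 11, 49] model px [245.         158.26816283] theta 192.5393831117165
[ 517.2 -155.6   86.1] [ 1.834  2.549 -0.   ] [ 1.3 -1.3  0.2] 244.19680802992968
orange 75 214 221 165 184 upper end 215.125 165.75
ball [ 516.8 -138.8] 55.0 202.33510295259725
```

Emit:
move_arm(
  commands=[
    {"x": -0.1, "y": 0.1, "z": 0, "yaw": -2, "grip": 0},
    {"x": -0.2, "y": 0.3, "z": 0, "yaw": -4, "grip": 0},
    {"x": -0.3, "y": 0.4, "z": 0, "yaw": -5, "grip": 0},
    {"x": -0.4, "y": 0.5, "z": 0, "yaw": -6, "grip": 0},
    {"x": -0.4, "y": 0.6, "z": 0, "yaw": -7, "grip": 0},
  ],
)

```text
time: 11.3
eef_pos: [513.1, -149.6, 85.6]
orientation: [1.983, 2.435, -0.0]
ft_force: [-1.1, -2.6, 1.9]
gripper_width: 0.003
finger_force: 1.4
```

Emit:
move_arm(
  commands=[
    {"x": 0, "y": 0.1, "z": 0, "yaw": -1, "grip": 0},
    {"x": -0.1, "y": 0.2, "z": 0, "yaw": -1, "grip": 0},
    {"x": -0.1, "y": 0.2, "z": 0, "yaw": -2, "grip": 0},
    {"x": -0.1, "y": 0.3, "z": 0, "yaw": -2, "grip": 0},
    {"x": -0.1, "y": 0.3, "z": 0, "yaw": -2, "grip": 0},
  ],
)

```text
time: 11.72
eef_pos: [511.9, -146.5, 85.3]
orientation: [-2.026, -2.401, 0.001]
ft_force: [-0.5, -3.8, 1.1]
gripper_width: 0.001
finger_force: 1.5
```

Not yet at the stop (force still about 3–4 N), so I'll continue in small steps.

Emit:
move_arm(
  commands=[
    {"x": 0, "y": 0.1, "z": 0, "yaw": 0, "grip": 0},
    {"x": 0, "y": 0.1, "z": 0, "yaw": 0, "grip": 0},
    {"x": 0, "y": 0.2, "z": 0, "yaw": 0, "grip": 0},
    {"x": 0, "y": 0.2, "z": 0, "yaw": 0, "grip": 0},
    {"x": 0, "y": 0.2, "z": 0, "yaw": 0, "grip": 0},
  ],
)

```text
time: 12.13
eef_pos: [511.9, -146.0, 85.4]
orientation: [2.026, 2.399, -0.004]
ft_force: [-2.3, -11.5, 1.1]
gripper_width: -0.001
finger_force: 5.0
```

```bash
python3 m4.py
```

```text
handle px (np.float64(244.96), np.float64(158.08)) [243, 153, 5, 11, 50] model px [244.96       158.26904804] theta 192.5961732428267
[ 511.9 -146.    85.4] [ 2.026  2.399 -0.004] [-3.4 -9.7  0. ] 240.54533521171868
orange 74 215 221 165 184 upper end 218.5 165.5
ball [ 513.5 -128.3] 55.2 190.88439056919512
```

The stop is reached: force rose to 11 N, the tool stalled, and the ball is at 190°. Retreating and looking.

Emit:
move_arm(
  commands=[
    {"x": 0, "y": 0, "z": 0, "yaw": 0, "grip": 0},
    {"x": 0, "y": 0, "z": 0, "yaw": 0, "grip": 0},
    {"x": 0, "y": -1.5, "z": 0, "yaw": 0, "grip": 0},
    {"x": 0, "y": -4, "z": 0, "yaw": 0, "grip": 0},
    {"x": 0, "y": -6, "z": 2, "yaw": 0, "grip": 0},
  ],
)

```text
time: 12.65
eef_pos: [510.4, -203.8, 102.3]
orientation: [-2.02, -2.398, 0.0]
ft_force: [0.9, -0.3, -0.4]
gripper_width: -0.002
finger_force: 0.0
```

Emit:
move_arm(
  commands=[
    {"x": 0, "y": 0, "z": 3, "yaw": 0, "grip": 0},
    {"x": 0, "y": 0, "z": 6, "yaw": 0, "grip": 0},
    {"x": -2, "y": -2, "z": 9, "yaw": 0, "grip": 0},
    {"x": -4, "y": -5, "z": 12, "yaw": 0, "grip": 0},
    {"x": -6, "y": -8, "z": 14, "yaw": 0, "grip": 0},
  ],
)

```text
time: 13.07
eef_pos: [454.1, -280.6, 245.0]
orientation: [2.022, 2.403, 0.002]
ft_force: [1.6, -0.8, 0.4]
gripper_width: -0.003
finger_force: 0.0
```

```bash
python3 m3.py j.png; python3 m4.py
```

```text
handle [266.9 226.2  11. ] [447.4 -52.5] 136.9 192.3
green [263.7 209.7] [504.8 -41.5] 78.4 193.4
red max 38.0 263 207
red [263 207] [514.5 -38.5] 68.3 192.8
handle px (np.float64(244.96), np.float64(158.08)) [243, 153, 5, 11, 50] model px [244.96       158.26904804] theta 192.5961732428267
[ 453.3 -284.4  246.2] [ 2.027  2.394 -0.   ] [ 0.6  0.3 -0.9] 243.91067764330828
orange 69 215 221 165 184 upper end 218.125 165.75
ball [ 515.1 -129.2] 53.8 192.11521181338432
```

View pics/j.png

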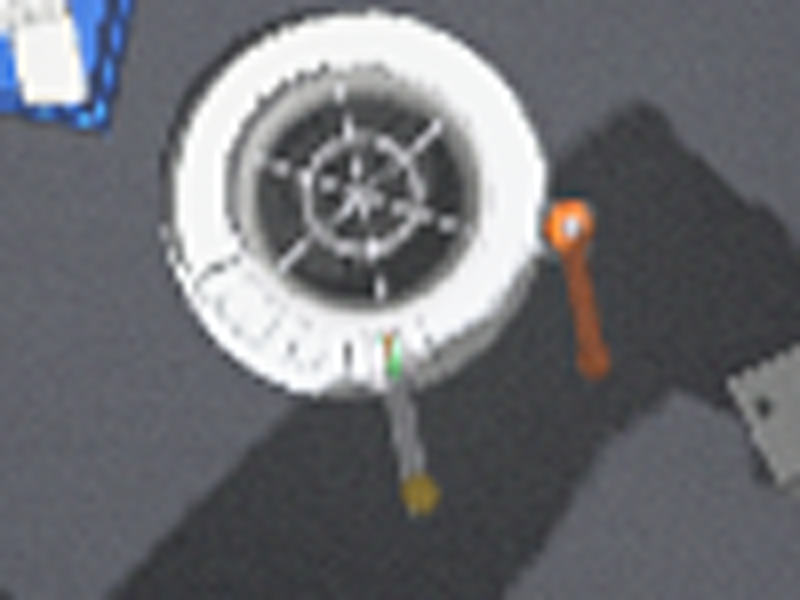

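The needle is on the green line at (390,350), and the clamp ball at (595,362) is home at about 190°. The robot is clear.

```bash
python3 -c "
from rig import robot
print(robot.close_job())"
```

```text
the job is handed in; nothing more can be done
None
```

The job is handed in (no verdict returned): in the last picture the pointer stood on the green mark to within about 1 mm, the clamp lever was home against its stop, and the arm was clear; I avoided the bystanders but did not re-measure them.

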